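# Feel for the slide case's hidden release and press it

## Robot

A 6-joint arm with a two-finger parallel gripper is mounted at the origin on the work surface. World frame = base frame: x ahead of the robot, y to its left, z up, the work surface at z = 0. Lengths are in mm, angles in rad, forces in N, time in s.
With the tool pointing down it reaches from about 375 to 900 mm from the base axis. Payload 3.1 kg.
Tool frame: the origin (TCP) lies on the front face of the gripper's body, between the roots of the fingers; the fingertips stand 73 mm ahead of it and the grasp point (between the pads) lies 54 mm ahead of it; z points along the fingers, y is the direction in which the jaws open and shut (so a half turn about z gives the same grasp; the last joint's range is limited). The gripper opens to 85 mm and grips with 20 to 120 N. Pads are 22 mm wide; open, the fingers measure 114 mm over their backs; the gripper's body (76 mm by 85 mm) begins 54 mm behind the grasp point. The pads swing forward as they close: fully open they stand 13 mm farther back than shut.
Start: joints at [-1.476, 0.527, 1.433, -0, 1.181, -0.178], TCP at [169.019, -601.689, 303.91] pointing down, gripper open.
Joint ranges: [-3.08, 3.08], [-0.75, 2.2], [0.22, 2.44], [-1.43, 4.57], [0, 2.65], [-2.85, 2.85]. Speed limits (rad/s): [2.79, 2.79, 3.14, 3.14, 3.14, 3.14].

## Interface

Orientations are given as a rotation vector (axis times angle).
In Python, from rig import monitor, cams, arm gives the robot as it stands. The module is installed in compiled form; this text tells all that it offers.
- The arm moves only by the tool arm_command, never from a script. Its argument "plan" is a list of rows, each an object of numbers: "x", "y", "z": the shift along the world's x, y, z in mm; "ax", "ay", "az": the turn, a rotation vector about the world's x, y, z in rad; "claw": the finger opening in mm, from 0 to 85.4. A call has 1 to 12 rows; each row shifts and turns the commanded pose from where the row before left it; what a row does not reach is not made up. A row lasts 1/12 s, in which the tool goes at most 41.7 mm and 7.16 degrees, less where a joint would pass 70% of its speed; a pose out of reach is approached as far as the arm can. A call with a gripper value outside its range is refused whole. The fingers move at their own pace and stop on an object; "newtons" is the grip in N (left out, the last holds). Time passes only in rows, so rows that do not move let the fingers close. It gives the time, the measured TCP pose, the force and the opening at its end, in the units of the state.
- monitor.read_state(): the state, without advancing time (a new reading comes with each control period).
- cams.read_camera(name): name is "side" or "top" or "wrist"; returns a dict with "frame" (480x640x3 uint8, red, green, blue), "range_z" (480x640 float32, mm along the optical axis (not along the pixel's ray), 0 where there is no reading), "fovy" (degrees; the focal length in pixels is half the picture's height over the tangent of half this angle, whatever the lens; pixels are square), "cx", "cy" (the principal point, pixels), "k1" (the pictures are not rectified: a ray, as slopes to the right and down, at radius r is drawn at 1 + k1 r^2 times it, then the intrinsics apply), "R" (3x3) and "t" (3): a world point X has camera coordinates R X + t. Camera axes: x right, y down, z forward; pixel columns grow to the right and rows downward; lengths in mm; the calibration is good to about 2 mm. A picture is of the moment at which its call begins.
- arm.hand_in(): hands the job in, once; it reports no verdict.
The state is a dict: "time": time; "q": joint angles; "joint_velocities": joint speeds; "tau": joint torques, N m; "position": TCP position; "ee_rot": TCP orientation; "ft_force": force on the tool from outside, world axes, zero at the start; "torque": the same for the moment, N m; "opening": finger opening in mm.
Only numpy, scipy, OpenCV 4.12 (cv2) and the standard library are available. Lean on these libraries where they do the work, as an engineer would, in place of code of your own. Each camera call takes 0.05 s, during which the arm holds its last target. There are 200 camera calls.

## Task

Set a fingertip on the black front lip of the white slide case near either end of the lip and feel along it until it drops into the hidden notch, then press the key at the bottom of the notch fully down so that the clear lid springs up by itself. Do not push or pry the lid, leave everything else on the bench where it stands, and finish with the hand clear.

Things in the scene. Friction and masses are not known exactly. Their poses are not given: they have to be found in the camera images.
- case: White slide case fixed to the bench, 400 mm long (y), 166 deep (x), 66 high at its two solid end caps (90 to 200 mm from the middle). Origin: centre of underside; x points away from its front, y to its left end, z up. Between the caps, front to back: black lip, open gutter 26 mm wide with floor 35 mm above the bench, clear lid.
- lip_mid (a point): Middle of the top of the black front lip (axes as the case's), 68 mm in front of the case's origin, 60 mm above the bench. A straight flat bar, 24 mm wide (x), 90 mm to either side of this point along y; in front of it is open air, the end caps rise 6 mm above it. One notch is cut right across it, 44 mm long along y, centre -50 to +50 mm from this point; 18 mm at each end is solid.
- key (a joint): Travel of the black release key that is the floor of the notch (top 22 by 42 mm, 8 mm below the lip's top; black in black): 0 up, 0.009 m fully down. It moves straight down, needs about 7 N and stays down when let go. The lid rises with it, 0.36 rad at full travel.
- lid: Clear lid with an orange front edge, 100 mm deep, 172 mm long, 4 mm thick, top about 50 mm above the bench when shut; hinged along its far edge. Origin: on the hinge, its z axis is square to the lid, so its tilt from vertical is the opening angle (0 shut, 0.36 rad open).
- dropper: small clear bottle with red cap, 38 mm across, standing on the right end cap of the slide case; a bystander, origin at the centre of its underside
- stain: small amber bottle with black cap, 36 mm across, standing on the left end cap of the slide case; a bystander, origin at the centre of its underside
- picks: jar of toothpicks with black cap, 52 mm across, 85 mm tall, beside the case's right end; a bystander, origin at the centre of its underside
- tomato: tomato, 72 mm across, on the table beyond the case; a bystander, origin at the centre of its underside
- dish: shallow glass dish, 90 mm across, 16 mm tall, on the table beyond the case; a bystander, origin at the centre of its underside
- needle: dissecting needle with wooden handle, 140 mm long, on the table beside the case's left end; a bystander

How it is judged (in metres and radians):
On the way, in this order (a step that is already met when the one before it is completed fails the run):
1. a fingertip rests on the black lip, outside the notch (contact force between the fingers and lip above 0.3 N and contact force between the fingers and key below 0.1 N and value of joint key below 0.002 m), for 0.2 s.
2. a finger presses the key in the notch down (value of joint key above 0.0065 m and contact force between the fingers and key above 0.5 N), for 0.05 s.
At the end, for the whole second after the job is handed in: The key is at least 6.5 mm down, the lid stands still and open by more than 0.25 rad, and every bystander is within 20 mm of where it stood (value of joint key above 0.0065 m and angle between lid's own z axis and vertical above 0.25 rad and angular speed of lid below 0.1 rad/s and distance of each of dropper, stain, picks, tomato, dish, needle from where it was at the start of the episode below 0.02 m); the robot touches nothing.
It fails at once if the robot pushes or pries the lid (more than 2 N) (contact force between any of the fingers, the arm and lid above 2 N).
It fails at once if a bystander is moved more than 20 mm, lifted or carried (distance of any of dropper, stain, picks, tomato, dish, needle from where it was at the start of the episode above 0.02 m).
It also fails if it takes over 56 s, if anything falls off the work surface, if the arm or the gripper's body presses on something with over 40 N, if the wrist force passes 120 N, or if a joint passes its speed limit or range.

## Working session

There is one attempt and no reset: what is moved stays moved. The work goes in short steps, Python scripts to look and compute and a tool call to move; the robot and the scene stay as the last step left them, time stands still between calls to the robot, and variables do not carry over. Pictures are saved under pics/ and viewed, about 8 in all and at most 12, crops included, and the job is handed in when it is done.

Besides the shell and the picture viewer there is one more tool, called after "Request:" by a JSON object that holds its "op" and its "data", one argument or row to a line. arm_command: Moves the arm, as the interface text tells. Its arguments: {"type":"object","properties":{"plan":{"type":"array","items":{"type":"object","properties":{"x":{"type":"number"},"y":{"type":"number"},"z":{"type":"number"},"ax":{"type":"number"},"ay":{"type":"number"},"az":{"type":"number"},"claw":{"type":"number"}}}},"newtons":{"type":"number"}},"required":["plan"]}

```bash
mkdir -p pics; cat > h.py <<'E'
import numpy as np,cv2
from rig import monitor,cams,arm
def grab(n):
    d=cams.read_camera(n); np.savez(f'pics/{n}.npz',**d); cv2.imwrite(f'pics/{n}.png',d['frame'][:,:,::-1]); return d
def world(d,u,v,z=None):
    f=240/np.tan(np.radians(float(d['fovy']))/2)
    K=np.array([[f,0,d['cx']],[0,f,d['cy']],[0,0,1.]])
    p=cv2.undistortPoints(np.array([[[u,v]]],float),K,np.array([float(d['k1']),0,0,0.]))[0,0]
    R,t=d['R'],d['t']; ray=R.T@np.array([p[0],p[1],1.]); c=-R.T@t
    s=float(d['range_z'][int(v),int(u)]) if z is None else (z-c[2])/ray[2]
    return (c+s*ray).round(1)
E
python3 - <<'E'
from h import *
for n in('top','side'): d=grab(n); print(n,-d['R'].T@d['t'],d['k1'],d['fovy'])
print(monitor.read_state())
E
```

```text
top [466.87330152  30.50987065 973.93371982] -0.12931126304201615 51.78006752745317
side [146.91398006 656.62286406 681.60349338] -0.00480158402797101 48.54593791416964
{'time': 0.1, 'q': array([-1.47551621e+00,  5.28379633e-01,  1.43381934e+00, -3.09024370e-05,
        1.18142652e+00, -1.78486313e-01]), 'joint_velocities': array([-0.00169995, -0.00182945, -0.00241661,  0.00225319, -0.00083538,
        0.00178905]), 'tau': array([-2.38980147e-04, -4.43305635e+01, -1.78585768e+01, -2.46618702e-04,
        3.88332177e-03, -1.44287287e-05]), 'position': array([ 168.95369118, -601.17894982,  303.01302332]), 'ee_rot': array([-3.11019076e+00, -4.28430615e-01, -8.79006039e-05]), 'ft_force': array([ 0.44737441,  0.09660971, -0.04276302]), 'torque': array([0.01952963, 0.00070809, 0.05093461]), 'opening': 85.45268834855797}
```

View pics/top.png

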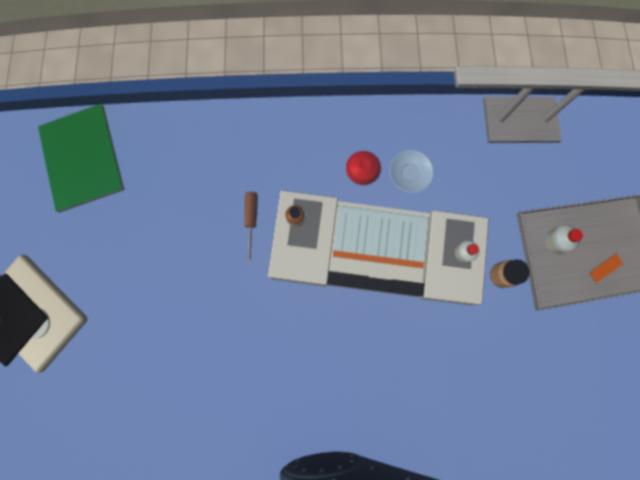

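View pics/side.png

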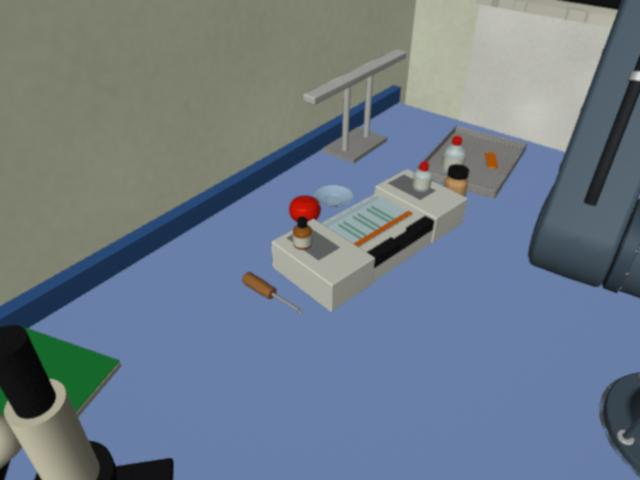

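The top view shows the case, with the black lip running from about (328,282) to (425,289). In the side view a break in the lip is hinted at around (405,245).

```bash
python3 - <<'E'
from h import *
d=dict(np.load('pics/top.npz'))
for n,u,v,z in [('lipL',329,281,60),('lipR',425,289,60),('c1',280,193,66),('c2',488,216,66),('c3',482,303,66),('c4',270,250,66),('stain',295,213,100),('drop',471,250,100),('picks',515,272,85),('tom',363,168,50)]:
    print(n,world(d,u,v,z),world(d,u,v))
s=dict(np.load('pics/side.npz'))
a=cv2.resize(d['frame'][180:320,255:500],None,fx=3,fy=3,interpolation=2)
b=cv2.resize(s['frame'][190:290,340:480],None,fx=5,fy=5,interpolation=2)
b=np.clip(b.astype(float)*2,0,255).astype(np.uint8)
cv2.imwrite('pics/a.png',a[:,:,::-1]);cv2.imwrite('pics/b.png',b[:,:,::-1])
E
```

```text
lipL [525.7   3.1  60. ] [526.1   2.9  53.8]
lipR [ 506.  -174.3   60. ] [ 505.7 -173.2   65. ]
c1 [693.2  91.   66. ] [693.2  90.9  66.2]
c2 [ 639.6 -303.    66. ] [ 6.523e+02 -3.274e+02 -5.000e-01]
c3 [ 476.3 -278.6   66. ] [ 477.  -300.7    1. ]
c4 [585.2 110.8  66. ] [594.  116.8  -1.6]
stain [646.9  62.  100. ] [641.4  61.1 126.7]
drop [ 571.5 -253.6  100. ] [ 568.  -244.1  129.3]
picks [ 530.2 -338.9   85. ] [ 530.2 -338.9   85. ]
tom [743.3 -69.7  50. ] [742.9 -69.6  51.4]
```

View pics/a.png

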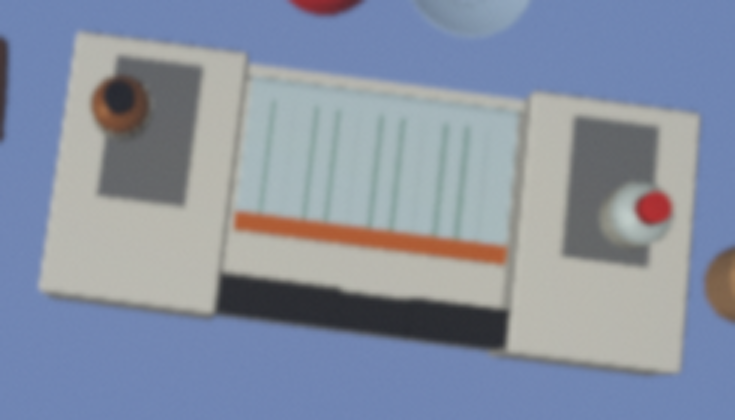

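View pics/b.png

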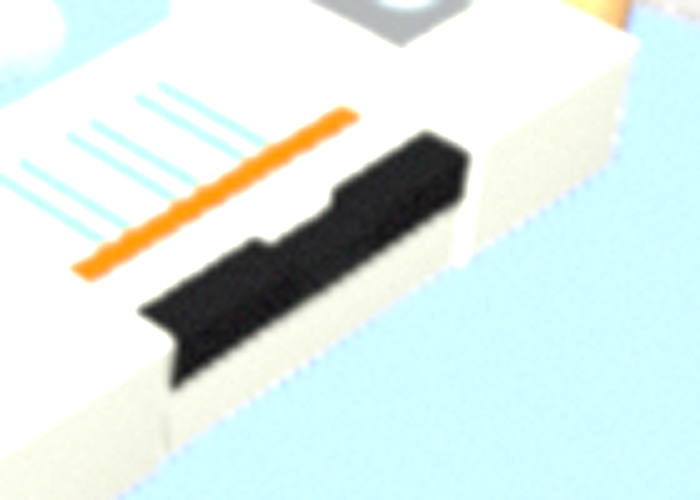

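```bash
python3 - <<'E'
from h import *
d=dict(np.load('pics/top.npz'))
P={n:world(d,255+x/3,180+y/3,z) for n,x,y,z in [('fl',40,290,66),('fr',680,371,66),('bl',77,33,66),('br',699,113,66),('lfL',217,312,60),('lfR',507,348,60),('lbL',220,275,60),('lbR',507,310,60),('nL',342,290,60),('nR',413,299,60)]}
for k,v in P.items(): print(k,v)
c=sum(P[k] for k in('fl','fr','bl','br'))/4
ey=P['fl']-P['fr']+P['bl']-P['br']; print(np.linalg.norm(ey)/2); ey/=np.linalg.norm(ey)
ex=np.array([ey[1],-ey[0],0]); m=c-68*ex
print('c',c,'yaw',np.arctan2(-ey[0],ey[1]),'mid',m,'mid2',sum(P[k] for k in('lfL','lfR','lbL','lbR'))/4)
for k in P: print(k,(P[k]-m)@ex,(P[k]-m)@ey)
for s in(-65,-9): print(s,m+s*ey)
E
```

```text
fl [535.9 114.4  66. ]
fr [ 475.1 -277.9   66. ]
bl [697.1  89.6  66. ]
br [ 636.4 -302.7   66. ]
lfL [520.3   6.3  60. ]
lfR [ 493.1 -171.8   60. ]
lbL [543.    3.8  60. ]
lbR [ 516.5 -173.    60. ]
nL [531.8 -71.1  60. ]
nR [ 525.  -114.8   60. ]
396.9758840282366
c [586.125 -94.15   66.   ] yaw -0.1536356535819895 mid [518.92595574 -83.74382631  66.        ] mid2 [518.225 -83.675  60.   ]
fl -13.548228248790439 198.40750891658104
fr -13.597639310744487 -198.5760267099572
bl 149.54822824879048 198.56837511165563
br 149.5976393107445 -198.39985731827943
lfL -12.421724050444267 89.19349430173817
lfR -12.046348603230882 -90.9711778548021
lbL 10.393477991793123 90.19676683295236
lbR 11.261666750522574 -88.57609533655932
nL 10.787494369848112 14.465038006166527
nR 10.75508685967536 -29.760847510726002
-65 [ 508.97887795 -147.97820685   66.        ]
-9 [517.54866805 -92.63781746  66.        ]
```

Request:
{"op": "arm_command", "data": {
  "plan": [
    {"x": 24,"y": 32,"az": -0.07,"claw": 0},
    {"x": 24,"y": 32,"az": -0.07,"claw": 0},
    {"x": 24,"y": 32,"az": -0.07,"claw": 0},
    {"x": 24,"y": 32,"az": -0.07,"claw": 0},
    {"x": 24,"y": 32,"az": -0.07,"claw": 0},
    {"x": 24,"y": 32,"az": -0.078,"claw": 0},
    {"x": 24,"y": 32,"claw": 0},
    {"x": 24,"y": 32,"claw": 0},
    {"x": 24,"y": 32,"claw": 0},
    {"x": 24,"y": 32,"claw": 0},
    {"x": 24,"y": 32,"claw": 0},
    {"x": 24,"y": 32,"claw": 0}
  ],
  "newtons": 40
}}

```text
$.plan[0]: bad value
```

Request:
{"op": "arm_command", "data": {
  "plan": [
    {"x": 24,"y": 32,"z": 0,"ax": 0,"ay": 0,"az": -0.07,"claw": 0}
  ],
  "newtons": 40
}}

```text
time: 0.18
position: [189.8, -574.9, 303.5]
ee_rot: [3.12, 0.309, -0.004]
ft_force: [0.6, -1.6, 0.8]
opening: 75.8
```

Request:
{"op": "arm_command", "data": {
  "plan": [
    {"x": 24,"y": 32,"z": 0,"ax": 0,"ay": 0,"az": -0.07,"claw": 0},
    {"x": 24,"y": 32,"z": 0,"ax": 0,"ay": 0,"az": -0.07,"claw": 0},
    {"x": 24,"y": 32,"z": 0,"ax": 0,"ay": 0,"az": -0.07,"claw": 0},
    {"x": 24,"y": 32,"z": 0,"ax": 0,"ay": 0,"az": -0.07,"claw": 0},
    {"x": 24,"y": 32,"z": 0,"ax": 0,"ay": 0,"az": -0.078,"claw": 0},
    {"x": 24,"y": 32,"z": 0,"ax": 0,"ay": 0,"az": 0,"claw": 0},
    {"x": 24,"y": 32,"z": 0,"ax": 0,"ay": 0,"az": 0,"claw": 0},
    {"x": 24,"y": 32,"z": 0,"ax": 0,"ay": 0,"az": 0,"claw": 0},
    {"x": 24,"y": 32,"z": 0,"ax": 0,"ay": 0,"az": 0,"claw": 0},
    {"x": 24,"y": 32,"z": 0,"ax": 0,"ay": 0,"az": 0,"claw": 0},
    {"x": 24,"y": 32,"z": 0,"ax": 0,"ay": 0,"az": 0,"claw": 0},
    {"x": 24,"y": 32,"z": 0,"ax": 0,"ay": 0,"az": 0,"claw": 0}
  ]
}}

```text
time: 1.18
position: [481.7, -183.8, 303.7]
ee_rot: [-3.132, 0.242, 0.001]
ft_force: [0.2, -0.6, 0.1]
opening: 0.0
```

Request:
{"op": "arm_command", "data": {
  "plan": [
    {"x": 27,"y": 36,"z": 0,"ax": 0,"ay": 0,"az": 0,"claw": 0},
    {"x": 0,"y": 0,"z": -30,"ax": 0,"ay": 0,"az": 0,"claw": 0},
    {"x": 0,"y": 0,"z": -30,"ax": 0,"ay": 0,"az": 0,"claw": 0},
    {"x": 0,"y": 0,"z": -30,"ax": 0,"ay": 0,"az": 0,"claw": 0},
    {"x": 0,"y": 0,"z": -30,"ax": 0,"ay": 0,"az": 0,"claw": 0},
    {"x": 0,"y": 0,"z": -23,"ax": 0,"ay": 0,"az": 0,"claw": 0},
    {"x": 0,"y": 0,"z": 0,"ax": 0,"ay": 0,"az": 0,"claw": 0},
    {"x": 0,"y": 0,"z": 0,"ax": 0,"ay": 0,"az": 0,"claw": 0}
  ]
}}

```text
time: 1.85
position: [505.4, -152.0, 159.9]
ee_rot: [-3.131, 0.242, 0.005]
ft_force: [0.9, -0.4, 0.5]
opening: 0.1
```

```bash
python3 - <<'E'
from h import *
d=grab('side'); t=grab('top')
b=cv2.resize(d['frame'][130:280,330:500],None,fx=3.5,fy=3.5,interpolation=2)
cv2.imwrite('pics/c.png',np.clip(b[:,:,::-1]*1.6,0,255))
print(monitor.read_state()['position'],monitor.read_state()['ft_force'])
E
```

```text
[ 506.73527665 -152.76161486  161.9765779 ] [-0.59852396 -0.17613646  0.05817668][ WARN:0@2.079] global loadsave.cpp:1063 imwrite_ Unsupported depth image for selected encoder is fallbacked to CV_8U.
```

View pics/c.png

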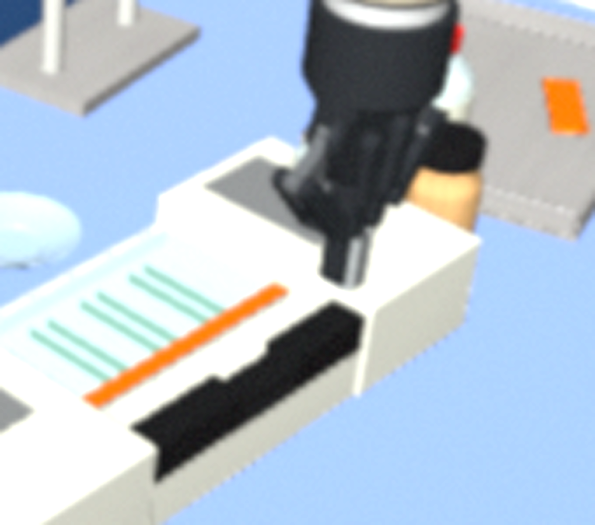

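The closed fingertip hangs above the right end of the lip, at about (345,280) in the crop, near the cap at (360,320). I'll shift it 4 mm inward and then lower it.

Request:
{"op": "arm_command", "data": {
  "plan": [
    {"x": 2,"y": 4,"z": -10,"ax": 0,"ay": 0,"az": 0,"claw": 0},
    {"x": 0,"y": 0,"z": -10,"ax": 0,"ay": 0,"az": 0,"claw": 0},
    {"x": 0,"y": 0,"z": -3,"ax": 0,"ay": 0,"az": 0,"claw": 0},
    {"x": 0,"y": 0,"z": 0,"ax": 0,"ay": 0,"az": 0,"claw": 0},
    {"x": 0,"y": 0,"z": 0,"ax": 0,"ay": 0,"az": 0,"claw": 0}
  ]
}}

```text
time: 2.37
position: [507.9, -148.2, 137.7]
ee_rot: [-3.132, 0.242, 0.001]
ft_force: [-0.0, 0.7, -0.5]
opening: 0.2
```

Request:
{"op": "arm_command", "data": {
  "plan": [
    {"x": 0,"y": 0,"z": -1,"ax": 0,"ay": 0,"az": 0,"claw": 0},
    {"x": 0,"y": 0,"z": -1,"ax": 0,"ay": 0,"az": 0,"claw": 0},
    {"x": 0,"y": 0,"z": 0,"ax": 0,"ay": 0,"az": 0,"claw": 0}
  ]
}}

```text
time: 2.62
position: [508.1, -148.4, 136.0]
ee_rot: [3.132, -0.242, 0.0]
ft_force: [-1.1, -0.9, 0.2]
opening: -0.2
```

Request:
{"op": "arm_command", "data": {
  "plan": [
    {"x": 0,"y": 0,"z": -1,"ax": 0,"ay": 0,"az": 0,"claw": 0},
    {"x": 0,"y": 0,"z": -1,"ax": 0,"ay": 0,"az": 0,"claw": 0},
    {"x": 0,"y": 0,"z": 0,"ax": 0,"ay": 0,"az": 0,"claw": 0}
  ]
}}

```text
time: 2.87
position: [508.0, -148.3, 133.8]
ee_rot: [-3.132, 0.242, 0.0]
ft_force: [-0.0, -0.1, 0.1]
opening: 0.3
```

Request:
{"op": "arm_command", "data": {
  "plan": [
    {"x": 0,"y": 0,"z": -1,"ax": 0,"ay": 0,"az": 0,"claw": 0},
    {"x": 0,"y": 0,"z": 0,"ax": 0,"ay": 0,"az": 0,"claw": 0},
    {"x": 0,"y": 0,"z": 0,"ax": 0,"ay": 0,"az": 0,"claw": 0}
  ]
}}

```text
time: 3.12
position: [508.0, -148.3, 132.8]
ee_rot: [-3.132, 0.242, 0.0]
ft_force: [0.8, 0.7, 0.3]
opening: 0.1
```

Request:
{"op": "arm_command", "data": {
  "plan": [
    {"x": 0,"y": 0,"z": -1,"ax": 0,"ay": 0,"az": 0,"claw": 0},
    {"x": 0,"y": 0,"z": 0,"ax": 0,"ay": 0,"az": 0,"claw": 0},
    {"x": 0,"y": 0,"z": 0,"ax": 0,"ay": 0,"az": 0,"claw": 0}
  ]
}}

```text
time: 3.37
position: [508.0, -148.3, 131.8]
ee_rot: [-3.132, 0.242, 0.0]
ft_force: [-0.3, 0.2, -0.2]
opening: -0.1
```

Request:
{"op": "arm_command", "data": {
  "plan": [
    {"x": 0,"y": 0,"z": -1,"ax": 0,"ay": 0,"az": 0,"claw": 0},
    {"x": 0,"y": 0,"z": 0,"ax": 0,"ay": 0,"az": 0,"claw": 0},
    {"x": 0,"y": 0,"z": 0,"ax": 0,"ay": 0,"az": 0,"claw": 0}
  ]
}}

```text
time: 3.62
position: [508.0, -148.3, 131.7]
ee_rot: [3.132, -0.242, 0.001]
ft_force: [-0.9, 0.4, 6.6]
opening: -0.3
```

Request:
{"op": "arm_command", "data": {
  "plan": [
    {"x": 0,"y": 0,"z": -1,"ax": 0,"ay": 0,"az": 0,"claw": 0},
    {"x": 0,"y": 0,"z": 0,"ax": 0,"ay": 0,"az": 0,"claw": 0},
    {"x": 0,"y": 0,"z": 0,"ax": 0,"ay": 0,"az": 0,"claw": 0}
  ]
}}

```text
time: 3.87
position: [508.0, -148.3, 131.6]
ee_rot: [3.132, -0.242, 0.001]
ft_force: [-2.8, 1.1, 13.7]
opening: -0.3
```

Contact is at TCP z 131.8. I'll lighten the press and slide along the lip.

Request:
{"op": "arm_command", "data": {
  "plan": [
    {"x": 0,"y": 0,"z": 0.8,"ax": 0,"ay": 0,"az": 0,"claw": 0},
    {"x": 0.6,"y": 4,"z": 0,"ax": 0,"ay": 0,"az": 0,"claw": 0},
    {"x": 0.6,"y": 4,"z": 0,"ax": 0,"ay": 0,"az": 0,"claw": 0},
    {"x": 0.6,"y": 4,"z": 0,"ax": 0,"ay": 0,"az": 0,"claw": 0},
    {"x": 0.6,"y": 4,"z": 0,"ax": 0,"ay": 0,"az": 0,"claw": 0},
    {"x": 0.6,"y": 4,"z": 0,"ax": 0,"ay": 0,"az": 0,"claw": 0},
    {"x": 0.6,"y": 4,"z": 0,"ax": 0,"ay": 0,"az": 0,"claw": 0},
    {"x": 0.6,"y": 4,"z": 0,"ax": 0,"ay": 0,"az": 0,"claw": 0},
    {"x": 0.6,"y": 4,"z": 0,"ax": 0,"ay": 0,"az": 0,"claw": 0},
    {"x": 0.6,"y": 4,"z": 0,"ax": 0,"ay": 0,"az": 0,"claw": 0},
    {"x": 0.6,"y": 4,"z": 0,"ax": 0,"ay": 0,"az": 0,"claw": 0},
    {"x": 0,"y": 0,"z": 0,"ax": 0,"ay": 0,"az": 0,"claw": 0}
  ]
}}

```text
time: 4.87
position: [515.5, -108.9, 131.6]
ee_rot: [3.13, -0.24, 0.006]
ft_force: [-0.2, -0.9, 6.7]
opening: -0.0
```

Request:
{"op": "arm_command", "data": {
  "plan": [
    {"x": 0.45,"y": 3,"z": 0,"ax": 0,"ay": 0,"az": 0,"claw": 0},
    {"x": 0.45,"y": 3,"z": 0,"ax": 0,"ay": 0,"az": 0,"claw": 0},
    {"x": 0,"y": 0,"z": 0,"ax": 0,"ay": 0,"az": 0,"claw": 0}
  ]
}}

```text
time: 5.12
position: [515.0, -101.9, 130.7]
ee_rot: [-3.132, 0.242, 0.0]
ft_force: [0.5, 0.0, -0.8]
opening: -0.3
```

Request:
{"op": "arm_command", "data": {
  "plan": [
    {"x": 0.45,"y": 3,"z": 0,"ax": 0,"ay": 0,"az": 0,"claw": 0},
    {"x": 0.45,"y": 3,"z": 0,"ax": 0,"ay": 0,"az": 0,"claw": 0},
    {"x": 0,"y": 0,"z": 0,"ax": 0,"ay": 0,"az": 0,"claw": 0}
  ]
}}

```text
time: 5.37
position: [515.5, -95.5, 130.3]
ee_rot: [-3.132, 0.241, 0.002]
ft_force: [0.4, -0.9, 0.3]
opening: -0.3
```

The tip dropped into the notch: force fell from 6.7 N to 0 near y = −102. I'll centre it and go down.

Request:
{"op": "arm_command", "data": {
  "plan": [
    {"x": 1,"y": 3,"z": 0,"ax": 0,"ay": 0,"az": 0,"claw": 0},
    {"x": 0,"y": 0,"z": -2,"ax": 0,"ay": 0,"az": 0,"claw": 0},
    {"x": 0,"y": 0,"z": -2,"ax": 0,"ay": 0,"az": 0,"claw": 0},
    {"x": 0,"y": 0,"z": -1,"ax": 0,"ay": 0,"az": 0,"claw": 0},
    {"x": 0,"y": 0,"z": 0,"ax": 0,"ay": 0,"az": 0,"claw": 0},
    {"x": 0,"y": 0,"z": 0,"ax": 0,"ay": 0,"az": 0,"claw": 0}
  ]
}}

```text
time: 5.87
position: [516.7, -93.4, 125.5]
ee_rot: [-3.132, 0.242, 0.001]
ft_force: [-0.6, -0.3, -0.5]
opening: -0.1
```

Request:
{"op": "arm_command", "data": {
  "plan": [
    {"x": 0,"y": 0,"z": -1.5,"ax": 0,"ay": 0,"az": 0,"claw": 0},
    {"x": 0,"y": 0,"z": -1.5,"ax": 0,"ay": 0,"az": 0,"claw": 0},
    {"x": 0,"y": 0,"z": 0,"ax": 0,"ay": 0,"az": 0,"claw": 0},
    {"x": 0,"y": 0,"z": 0,"ax": 0,"ay": 0,"az": 0,"claw": 0}
  ]
}}

```text
time: 6.2
position: [516.9, -93.5, 123.0]
ee_rot: [3.132, -0.242, 0.001]
ft_force: [-0.9, -0.8, 3.6]
opening: 0.1
```

Request:
{"op": "arm_command", "data": {
  "plan": [
    {"x": 0,"y": 0,"z": -1.5,"ax": 0,"ay": 0,"az": 0,"claw": 0},
    {"x": 0,"y": 0,"z": -1.5,"ax": 0,"ay": 0,"az": 0,"claw": 0},
    {"x": 0,"y": 0,"z": 0,"ax": 0,"ay": 0,"az": 0,"claw": 0},
    {"x": 0,"y": 0,"z": 0,"ax": 0,"ay": 0,"az": 0,"claw": 0}
  ]
}}

```text
time: 6.53
position: [516.9, -93.5, 120.0]
ee_rot: [3.132, -0.242, 0.001]
ft_force: [-1.2, -0.1, 4.4]
opening: -0.0
```

Request:
{"op": "arm_command", "data": {
  "plan": [
    {"x": 0,"y": 0,"z": -1.5,"ax": 0,"ay": 0,"az": 0,"claw": 0},
    {"x": 0,"y": 0,"z": -1.5,"ax": 0,"ay": 0,"az": 0,"claw": 0},
    {"x": 0,"y": 0,"z": 0,"ax": 0,"ay": 0,"az": 0,"claw": 0},
    {"x": 0,"y": 0,"z": 0,"ax": 0,"ay": 0,"az": 0,"claw": 0}
  ]
}}

```text
time: 6.87
position: [516.9, -93.5, 116.9]
ee_rot: [3.132, -0.242, 0.001]
ft_force: [-0.5, -0.8, 6.0]
opening: 0.0
```

Request:
{"op": "arm_command", "data": {
  "plan": [
    {"x": 0,"y": 0,"z": -1.5,"ax": 0,"ay": 0,"az": 0,"claw": 0},
    {"x": 0,"y": 0,"z": -1.5,"ax": 0,"ay": 0,"az": 0,"claw": 0},
    {"x": 0,"y": 0,"z": 0,"ax": 0,"ay": 0,"az": 0,"claw": 0},
    {"x": 0,"y": 0,"z": 0,"ax": 0,"ay": 0,"az": 0,"claw": 0}
  ]
}}

```text
time: 7.2
position: [516.9, -93.4, 115.5]
ee_rot: [3.132, -0.242, 0.002]
ft_force: [-3.4, 0.7, 17.8]
opening: -0.2
```

Request:
{"op": "arm_command", "data": {
  "plan": [
    {"x": 0,"y": 0,"z": -0.5,"ax": 0,"ay": 0,"az": 0,"claw": 0},
    {"x": 0,"y": 0,"z": -0.5,"ax": 0,"ay": 0,"az": 0,"claw": 0},
    {"x": 0,"y": 0,"z": 0,"ax": 0,"ay": 0,"az": 0,"claw": 0},
    {"x": 0,"y": 0,"z": 0,"ax": 0,"ay": 0,"az": 0,"claw": 0}
  ]
}}

```text
time: 7.53
position: [516.9, -93.4, 115.4]
ee_rot: [3.132, -0.241, 0.002]
ft_force: [-4.8, -0.5, 24.8]
opening: -0.0
```

The key has reached its stop: force rises sharply at z 115.5. I'll retreat straight up and look.

Request:
{"op": "arm_command", "data": {
  "plan": [
    {"x": 0,"y": 0,"z": 3,"ax": 0,"ay": 0,"az": 0,"claw": 0},
    {"x": 0,"y": 0,"z": 10,"ax": 0,"ay": 0,"az": 0,"claw": 0},
    {"x": 0,"y": 0,"z": 20,"ax": 0,"ay": 0,"az": 0,"claw": 0},
    {"x": 0,"y": 0,"z": 30,"ax": 0,"ay": 0,"az": 0,"claw": 0},
    {"x": 0,"y": 0,"z": 30,"ax": 0,"ay": 0,"az": 0,"claw": 0},
    {"x": 0,"y": 0,"z": 30,"ax": 0,"ay": 0,"az": 0,"claw": 0},
    {"x": 0,"y": 0,"z": 30,"ax": 0,"ay": 0,"az": 0,"claw": 0},
    {"x": 0,"y": 0,"z": 20,"ax": 0,"ay": 0,"az": 0,"claw": 0},
    {"x": 0,"y": 0,"z": 0,"ax": 0,"ay": 0,"az": 0,"claw": 0},
    {"x": 0,"y": 0,"z": 0,"ax": 0,"ay": 0,"az": 0,"claw": 0},
    {"x": 0,"y": 0,"z": 0,"ax": 0,"ay": 0,"az": 0,"claw": 0},
    {"x": 0,"y": 0,"z": 0,"ax": 0,"ay": 0,"az": 0,"claw": 0}
  ]
}}

```text
time: 8.53
position: [515.9, -93.0, 284.2]
ee_rot: [-3.131, 0.242, 0.005]
ft_force: [-0.4, -0.5, -0.2]
opening: -0.2
```

```bash
python3 - <<'E'
from h import *
d=grab('side')
b=cv2.resize(d['frame'][130:320,230:500],None,fx=2.9,fy=2.9,interpolation=2)
cv2.imwrite('pics/e.png',np.clip(b[:,:,::-1]*1.6,0,255).astype(np.uint8))
f=d['frame'].astype(int); r=d['range_z']
m=(f[...,0]>130)&(f[...,1]<110)&(f[...,2]<60); m[:, :330]=0; m[:190]=0
v,u=np.where(m); P=np.array([world(d,a,b) for a,b in zip(u,v)]); P=P[(abs(P[:,1]+85)<95)&(P[:,0]<620)]
print(len(P),np.median(P,0) if len(P) else'')
s=monitor.read_state();print(s['position'],s['ft_force'])
E
```

```text
139 [576.7 -76.6  85.5]
[516.01137161 -93.0590803  284.12973642] [-0.54841644 -0.40048444  0.96958298]
```

View pics/e.png

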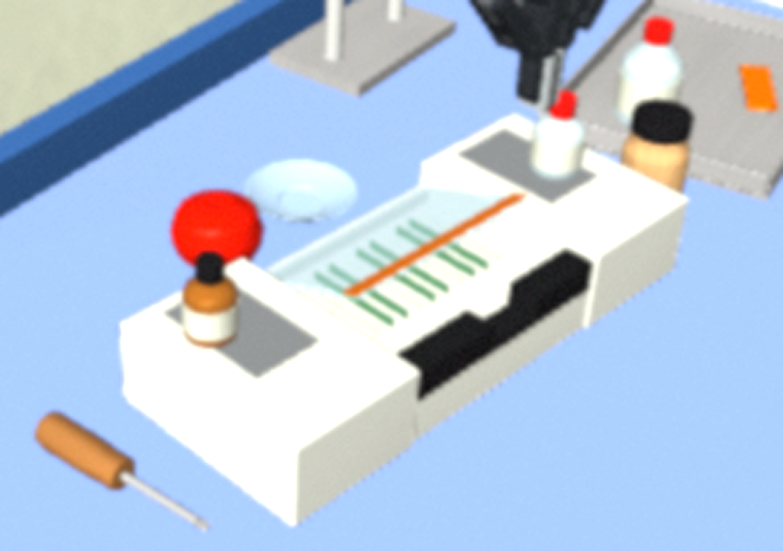

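The lid is open: its orange edge, from (348,292) to (520,197), now sits at z ≈ 85 mm, up from about 50 (≈0.36 rad). All the bystanders are standing where they were and the hand is well clear.

```bash
python3 -c "
from rig import arm
print(arm.hand_in())"
```

```text
the job is handed in; nothing more can be done
None
```

The lid sprang open by itself after I found the notch and pressed the key, and the job is handed in; it reports no verdict.

- **Finding the notch:** I set the closed fingertip on the right end of the lip, where contact came at TCP z 131.8 mm with 6–14 N. I then slid it left at about 7 N until the force fell to zero as it dropped into the notch, near y = −102 mm.
- **Pressing the key:** The key started to move at about z 123–124 mm and stopped hard at 115.5 mm, roughly 8.5 mm of travel. I pressed it to about 25 N there, then lifted straight up.
- **Last checks:** The lid's orange edge measured z ≈ 85 mm, against about 50 mm shut, which is roughly 0.36 rad open. All six bystanders looked undisturbed in the side picture, but I did not measure their positions again. The hand is about 150 mm above the lip and the wrist force is within its noise.
- **Disagreement:** The key moved at 3.6–6 N, somewhat less than the 7 N given. No check failed.

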